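# Clamp a brushcutter shaft in the bench cradle

## Robot

A 7-joint arm with a two-finger parallel gripper is mounted at the origin on the work surface. World frame = base frame: x ahead of the robot, y to its left, z up, the work surface at z = 0. Lengths are in m, angles in rad, forces in N, time in s.
With the tool pointing down it reaches from about 0.425 to 0.875 m from the base axis. Payload 8.4 kg.
Tool frame: the origin (TCP) lies on the centre line of the jaws, within the pads' length; the fingertips stand 22 mm ahead of it and the grasp point (between the pads) lies 3 mm ahead of it; z points along the fingers, y is the line along which they close (so a half turn about z gives the same grasp; the last joint's range is limited). The gripper opens to 87 mm and grips with 3 to 60 N. Pads are 19 mm wide; open, the fingers measure 117 mm over their backs; the gripper's body (75 mm by 190 mm) begins 51 mm behind the grasp point.
Start: joints at [-1.227, 0.333, 0.04, 1.465, -0.013, 1.343, -0.059], TCP at [0.279, 0.587, 0.245] pointing down, gripper open.
Joint ranges: [-2.58, 2.58], [-0.38, 2.09], [-1.3, 1.39], [0.25, 2.4], [-1.5, 4.64], [0.08, 2.09], [-2.65, 2.65]. Speed limits (rad/s): [2.22, 2.22, 2.79, 2.79, 3.14, 3.14, 3.14].

## Interface

Orientations are given as [roll, pitch, yaw] about the fixed x, y, z axes, in that order (R = Rz(yaw) Ry(pitch) Rx(roll)).
In Python, from rig import r gives the robot as it stands.
- The arm moves only by the shell command python3 -m inch 'ROWS' [FORCE]. ROWS is a JSON object of lists of equal length, an entry for each row: "travel": the shift along the tool's x, y, z in cm, a list of three; "twist": the turn, a rotation vector about the tool's x, y, z in rad, a list of three; "fingers": the opening, from 0 (shut) to 1 (fully open). A call has 1 to 12 rows; each row is the pose to reach, as a shift and turn from the pose commanded when the call began, along the tool's axes at that moment; what a row does not reach only later rows make up. A row lasts 1/10 s, in which the tool goes at most 50 mm and 8.59 degrees, less where a joint would pass 70% of its speed; a pose out of reach is approached as far as the arm can. A call with a gripper value outside its range is refused whole. The fingers move at their own pace and stop on an object; FORCE is the grip in N (left out, the last holds). Time passes only in rows, so rows that repeat a pose let the fingers close. It gives the time, the measured TCP pose, the force, the opening and the grip force at its end, in the units of the state.
- r.read_state(): the state, without advancing time (a new reading comes with each control period).
- r.grab_frame(name): name is "side" or "top" or "wrist"; returns a dict with "frame" (420x560x3 uint8, red, green, blue), "intrinsics" (3x3 intrinsics, pixels), "cam_to_world" (4x4, takes a point from camera to world coordinates). Camera axes: x right, y down, z forward; pixel columns grow to the right and rows downward; lengths in m; the calibration is good to about 2 mm. A picture is of the moment at which its call begins. There is no depth.
- r.finish_job(): hands the job in; it is judged then, once.
The state is a dict: "time": time; "joint_positions": joint angles; "joint_velocities": joint speeds; "joint_efforts": joint torques, N m; "position": TCP position; "eef_rot": TCP orientation; "wrist_force": force on the tool from outside, world axes, zero at the start; "ft_torque": the same for the moment, N m; "grip_width": finger opening in m; "grip_force": force on a finger pad.
Only numpy, scipy, OpenCV 4.12 (cv2) and the standard library are available. Lean on these libraries where they do the work, as an engineer would, in place of code of your own. Each camera call takes 0.05 s, during which the arm holds its last target. There are 200 camera calls.

## Task

The lower shaft of a brushcutter lies in the open bench clamp: swing the hinged clamp half over onto the tube, then bring the swing bolt up into the fork of that half, and turn the red knob clockwise until the clamp holds the tube firmly, hand-tight but not so hard that the thin tube is crushed. Let go at the end, and leave the shaft where it lies and the spanner, screwdriver and oil bottle alone.

Things in the scene. Friction and masses are not known exactly. Their poses are not given: they have to be found in the camera images.
- cradle: Bench fixture bolted down: aluminium rail 360 x 70 x 12 mm with the blue lower clamp half on it and a V rest 205 mm along +x. Origin: underside, straight below the middle of the clamp. x along tube and rail, y towards the cap's hinge, z up. Tube axis at y 0, z 80. Hinge pin at y +36, z 80, parallel to x. Bolt pin at y -42, z 34, parallel to x, between two blue cheeks. Hinge lugs and rail are fixed.
- cap: The bright steel hinged half with black rubber lining, 44 mm along x, 0.25 kg. Origin on its hinge pin; closed, its axes are the cradle's. Its shell (outer radius 22 mm round the tube) reaches z 102 when closed; a flat ear 36 mm wide, 9 mm thick, its top at z 88, runs from y -16 to -52 and ends in an open fork.
- cap_swing (a joint): Angle of the hinged half, rad: 0 lying closed on the tube, grows as it opens up and over towards +y; starts about 1.7 to 2.0 (just past upright, leaning back). The hinge is stiff (0.11 N m): the half stays where it is left. Its outer face can simply be pushed by shut fingers from the +y side, over and down.
- fork (a point): Point on the ear's top face at the middle of the fork slot, 78 mm from the hinge pin; closed it is at cradle x 0, y -42, z 88. Slot 13 mm wide (x), open towards -y with a mouth flaring to 19 mm, closed end at y -35.
- bolt_swing (a joint): Angle of the swing bolt, rad: 0 upright in the fork, grows as it swings out towards -y; it hangs out at up to 1.40 and falls back there if let go outside the fork. Upright (0 to -0.04, against the slot's closed end) it stays.
- bolt_pin (a point): Middle of the bolt's eye on its pin. Bolt: 10 mm steel rod, 108 mm from pin to end. The eye has up to 3 mm of side play either way along x (starts anywhere in it), so the bolt may stand beside the slot's middle and has to be brought over.
- knob_mid (a point): Middle of the red lobed hand knob, 36 mm across, 24 mm long along the bolt, on its axis, 90 to 91 mm from the bolt pin. It can be pinched across x at every swing angle and then pivots between the pads. Upright, its middle is 124 to 125 mm high before it is tightened.
- knob: Hand nut: knob, 18 mm sleeve and flange 28 mm across. Origin: flange underside, 34 mm below the knob's middle, starting 1.6 to 3 mm above the ear. Quick thread: clockwise from above runs it down 8 mm a turn. Free running takes 0.03 N m; once the flange bears, about 0.4 N m more per rad. Hand-tight is 0.3 to 0.5 N m; 0.6 N m crushes the tube. In rubber-padded fingers the knob slips at about 0.018 N m per N of squeeze. It holds when let go.
- shaft: Loose brushcutter shaft: aluminium tube 28 mm across, 500 mm long, with grey gear head at its +x end, about 0.75 kg, lying in the lower clamp half and the V rest. Origin on the tube axis near the clamp (up to 25 mm off along x), x along the tube.
- spanner: Steel spanner lying on the bench, a bystander.
- screwdriver: Screwdriver lying on the bench, a bystander.
- oil_bottle: Orange oil bottle, 60 mm across, 150 mm tall, standing; a bystander. Origin under its middle.

How it is judged:
On the way, in this order (a step that is already met when the one before it is completed fails the run):
1. the hinged half is swung over and lies on the tube (value of joint cap_swing below 0.04 rad), for 0.2 s.
2. the swing bolt stands upright in the fork of the closed half (value of joint bolt_swing below 0.08 rad and value of joint cap_swing below 0.04 rad), for 0.2 s.
At the end, for the whole second after the job is handed in: Robot clear; hinged half closed on the tube (within 0.04 rad), bolt upright in the fork (under 0.08 rad), the half pressing the tube with 110 to 300 N by itself, shaft at rest within 15 mm of where it lay (all of step 2 and contact force between cap and shaft above 110 N and distance of shaft from where it was at the start of the episode below 0.015 m and linear speed of shaft below 0.01 m/s); the robot touches nothing.
It fails at once if the thin tube is crushed: the clamp half presses on it with more than 300 N (contact force between cap and shaft above 300 N).
It fails at once if a bystander (spanner, screwdriver, oil bottle) is moved by more than 20 mm (distance of any of spanner, screwdriver, oil_bottle from where it was at the start of the episode above 0.02 m).
It also fails if it takes over 72 s, if anything falls off the work surface, if the arm or the gripper's body presses on something with over 40 N, if the wrist force passes 120 N, or if a joint passes its speed limit or range.

## Working session

There is one attempt and no reset: what is moved stays moved. The work goes in short steps, Python scripts to look and compute and a shell command to move; the robot and the scene stay as the last step left them, time stands still between calls to the robot, and variables do not carry over. Pictures are saved under pics/ and viewed, at most 10 in all, crops included, and the job is handed in when it is done.

```bash
ls; mkdir -p pics; python3 - <<'E'
from rig import r
import cv2,numpy as np,json
s=r.read_state();print(s['time'],s['position'],s['eef_rot'],s['grip_width'])
d={}
for n in ['side','top','wrist']:
    f=r.grab_frame(n);cv2.imwrite(f'pics/{n}0.png',f['frame'][:,:,::-1])
    d[n]=dict(K=np.array(f['intrinsics']).tolist(),T=np.array(f['cam_to_world']).tolist());print(n,np.round(f['intrinsics'],1).tolist(),np.round(f['cam_to_world'],3).tolist())
json.dump(d,open('cal0.json','w'))
a=cv2.imread('pics/side0.png');b=cv2.imread('pics/top0.png')
cv2.imwrite('pics/both0.png',cv2.resize(np.vstack([a,b]),(560,840))[:, :] if 0 else a)
E
```

```text
pics
0.0 [0.27832884 0.5869128  0.24366221] [-3.13998805e+00  1.34953091e-04  2.69884523e+00] 0.08701800708901856
side [[471.2, 0.0, 276.5], [0.0, 471.2, 215.5], [0.0, 0.0, 1.0]] [[0.77, -0.312, 0.556, -0.002], [-0.638, -0.366, 0.678, -0.673], [-0.008, -0.877, -0.481, 0.636], [0.0, 0.0, 0.0, 1.0]]
top [[496.0, 0.0, 286.9], [0.0, 496.0, 214.7], [0.0, 0.0, 1.0]] [[0.005, -0.996, 0.09, 0.505], [-1.0, -0.005, -0.002, 0.031], [0.002, -0.09, -0.996, 1.243], [0.0, 0.0, 0.0, 1.0]]
wrist [[308.5, 0.0, 278.8], [0.0, 308.5, 212.8], [0.0, 0.0, 1.0]] [[0.429, 0.863, 0.267, 0.205], [0.903, -0.41, -0.128, 0.621], [-0.001, 0.296, -0.955, 0.384], [0.0, 0.0, 0.0, 1.0]]
```

View pics/side0.png

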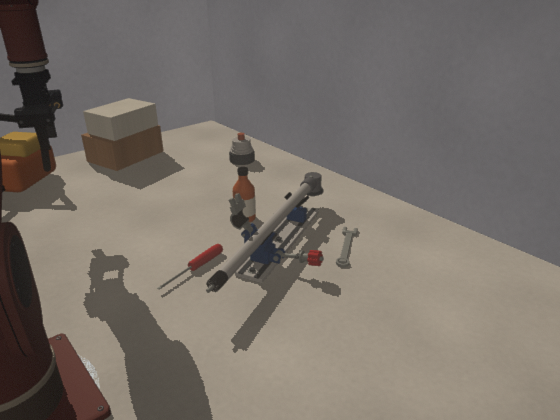

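View pics/top0.png

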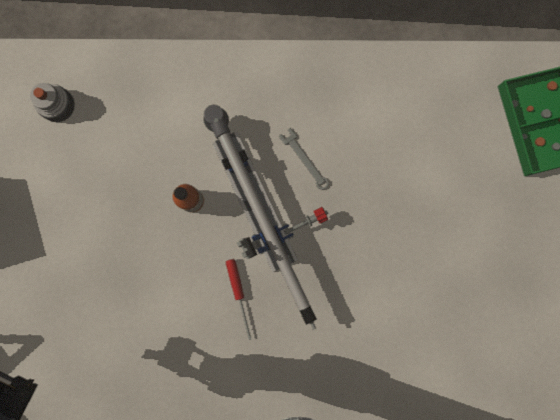

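The side view shows the knob near (315,257) and the opened cap near (248,232). In the top view the knob is near (320,215), the cap near (248,247), and the tube runs from (308,315) to (228,140). I'll enlarge both.

```bash
python3 - <<'E'
import cv2,numpy as np
a=cv2.imread('pics/side0.png')[160:300,205:345];b=cv2.imread('pics/top0.png')[130:330,200:340]
a=cv2.resize(a,(560,560),interpolation=cv2.INTER_CUBIC)
cv2.imwrite('pics/c1.png',cv2.convertScaleAbs(a,alpha=1.6))
b=cv2.resize(b[60:160],(784,560),interpolation=cv2.INTER_CUBIC);cv2.imwrite('pics/c2.png',cv2.convertScaleAbs(b,alpha=1.5))
E
```

```text
(no output)
```

View pics/c1.png

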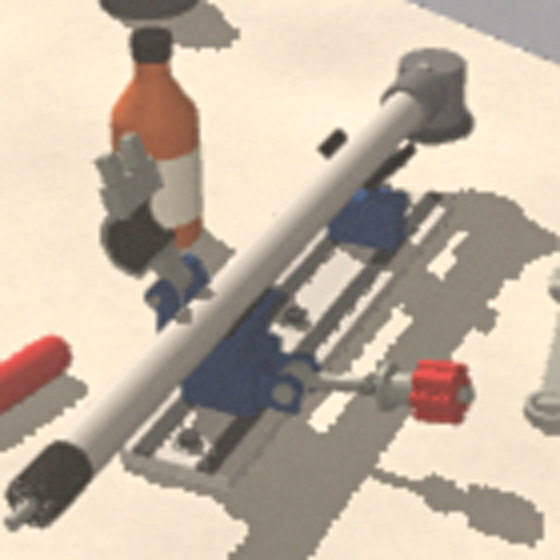

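View pics/c2.png

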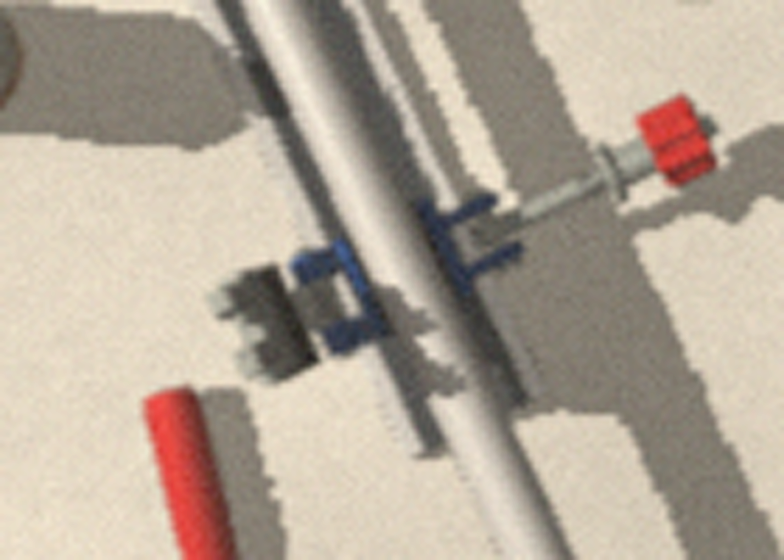

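```bash
cat > h.py <<'E'
import numpy as np,json
def ray(c,p):
    K,T=np.array(c['K']),np.array(c['T']);d=T[:3,:3]@np.linalg.solve(K,[p[0],p[1],1]);return T[:3,3],d/np.linalg.norm(d)
def plane(c,p,z):
    o,d=ray(c,p);return o+d*(z-o[2])/d[2]
def tri(obs):
    A=np.zeros((3,3));b=np.zeros(3);L=[ray(*o) for o in obs]
    for o,d in L: M=np.eye(3)-np.outer(d,d);A+=M;b+=M@o
    x=np.linalg.solve(A,b);return x,[np.linalg.norm(np.cross(x-o,d)) for o,d in L]
def proj(c,X):
    T=np.linalg.inv(np.array(c['T']));q=np.array(c['K'])@(T[:3,:3]@X+T[:3,3]);return q[:2]/q[2]
E
python3 - <<'E'
from h import *
C=json.load(open('cal0.json'));S,T=C['side'],C['top']
s=lambda u,v:(205+u/4,160+v/4)
t=lambda u,v:(200+u/5.6,190+v/5.6)
print('knob',tri([(S,s(440,391)),(T,t(678,140))]))
print('tube end',tri([(S,s(50,478)),(T,(308,315))]))
a=plane(T,t(277,0),.08);b=plane(T,t(524,560),.08)
x=(a-b)/np.linalg.norm(a-b);y=np.array([-x[1],x[0],0]);print('axis',x,'yaw',np.arctan2(x[1],x[0]),a)
k=tri([(S,s(440,391)),(T,t(678,140))])[0]
for n,p,z in [('lug',t(335,300),.085),('cheek',t(505,224),.036),('capfork',t(240,325),.15)]:
    q=plane(T,p,z);print(n,q,'along',(q-a)@x,'y',(q-a)@y)
print('knob along',(k-a)@x,(k-a)@y)
print('spread of capfork side', tri([(S,s(130,165)),(T,t(240,325))]))
# oil bottle etc
print('oil',plane(T,(186,196),.15),'screw handle',plane(T,t(170,400),.02))
E
```

```text
knob (array([ 0.6132004 , -0.05438323,  0.05247174]), [np.float64(0.0010687450553803172), np.float64(0.0010687450553805604)])
tube end (array([ 0.3797547 , -0.0218098 ,  0.08635911]), [np.float64(0.0017984436298606305), np.float64(0.0017984436298606546)])
axis [0.91209136 0.40998702 0.        ] yaw 0.4224398300162568 [0.66847951 0.11754844 0.08      ]
lug [0.54188189 0.09159922 0.085     ] along -0.1261074386074668 y 0.028235314150202053
cheek [0.57680525 0.02051344 0.036     ] along -0.12339839082047982 y -0.05091952856028583
capfork [0.52984998 0.12539117 0.15      ] along -0.1232273746591037 y 0.06398959201264959
knob along -0.12090934979785174 -0.1341536804949433
spread of capfork side (array([0.53267038, 0.12335248, 0.15050725]), [np.float64(0.003462085765833601), np.float64(0.003462085765833608)])
oil [0.64455209 0.2530251  0.15      ] screw handle [0.49981923 0.16693614 0.02      ]
```

```bash
python3 -m inch '{"travel":[[-38.3,-27.4,0],[-38.3,-27.4,0],[-38.3,-27.4,0],[-38.3,-27.4,0],[-38.3,-27.4,0],[-38.3,-27.4,0],[-38.3,-27.4,0],[-38.3,-27.4,0],[-38.3,-27.4,0],[-38.3,-27.4,0],[-38.3,-27.4,0],[-38.3,-27.4,0]],"twist":[[0,0,0.706],[0,0,0.706],[0,0,0.706],[0,0,0.706],[0,0,0.706],[0,0,0.706],[0,0,0.706],[0,0,0.706],[0,0,0.706],[0,0,0.706],[0,0,0.706],[0,0,0.706]],"fingers":[0,0,0,0,0,0,0,0,0,0,0,0]}' 20
python3 - <<'E'
from rig import r
import cv2,numpy as np,json
s=r.read_state();print(s['time'],s['position'],s['eef_rot'],s['grip_width'],s['joint_positions'],s['wrist_force'],s['ft_torque'])
f=r.grab_frame('wrist');cv2.imwrite('pics/w1.png',cv2.convertScaleAbs(f['frame'][:,:,::-1],alpha=1.4))
json.dump(dict(K=np.array(f['intrinsics']).tolist(),T=np.array(f['cam_to_world']).tolist()),open('calw1.json','w'))
E
```

```text
time: 1.35
position: [0.5069, 0.1757, 0.2444]
eef_rot: [-3.141, -0.0, 1.992]
wrist_force: [-0.8, 0.9, -0.3]
grip_width: 0.0027
grip_force: 0.0
1.35 [0.5069407  0.17574723 0.24435406] [-3.14116618e+00 -3.55428938e-04  1.99210782e+00] 0.0027025735949623864 [-0.80542053  0.09852916  0.42002866  1.75991078 -0.04208739  1.29234171
  0.04570492] [-0.78109755  0.90034701 -0.32974791] [0.04922832 0.08974598 0.00822485]
```

View pics/w1.png

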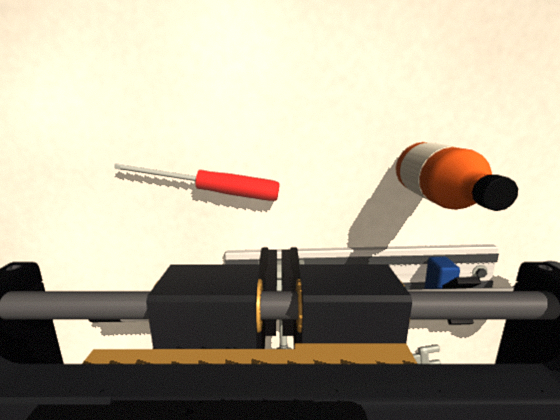

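The wrist view shows the shut fingers hiding the clamp, with light-coloured metal at (283,345) and (430,352). I'll project the model points to identify them and compute the push path.

```bash
cat >> h.py <<'E'
O=np.array([.5564,.0655,0]);ya=.4224
R=np.array([[np.cos(ya),-np.sin(ya),0],[np.sin(ya),np.cos(ya),0],[0,0,1]])
W=lambda *p:O+R@np.array(p)
E
python3 - <<'E'
from h import *
c=json.load(open('calw1.json'));D=json.load(open('cal0.json'))
th=1.8
def cap(x,r,h,th=th): return W(x,.036-r*np.cos(th)+h*np.sin(th),.08+r*np.sin(th)+h*np.cos(th))
for x in(-.018,.018): print('tine',proj(c,cap(x,.088,.004)))
print('fingertip',proj(c,np.array([.507,.1757,.2223])))
for n,X in [('knob',W(0,-.131,.049)),('cheek',W(0,-.05,.034)),('vrest',W(.205,0,.05)),('end rail',W(.205+.03,.035,.012)),('rail-',W(-.06,.035,.012))]: print(n,proj(c,X),proj(D['top'],X),proj(D['side'],X))
t=np.array([.5069,.1757,.2444])
for th in [1.8,1.57,1.3,1.05,.8,.55,.3,.15,0]:
    r,h=.080,.008
    y=.036-r*np.cos(th)+h*np.sin(th)+.0095;z=.08+r*np.sin(th)+h*np.cos(th)+.022
    d=W(0,y,z)-t; tx=np.array([np.cos(1.992),np.sin(1.992),0]);ty=np.array([np.sin(1.992),-np.cos(1.992),0])
    print(th,np.round([y,z],3),'travel cm',np.round(100*np.array([d@tx,d@ty,-d[2]]),1))
E
```

```text
tine [257.828065   298.73328063]
tine [301.9628533  298.66586175]
fingertip [280.32132008 262.62992112]
knob [279.74516495 373.67166228] [321.09642154 216.06776733] [313.32928204 259.53328427]
cheek [279.6553163 315.7303632] [290.42518715 230.0118561 ] [280.37238672 256.42231293]
vrest [446.5718456  288.58692813] [237.59284965 161.20297809] [296.89732716 208.1793148 ]
end rail [458.63350771 249.65907954] [221.55782016 158.99661328] [289.59695541 213.20025599]
rail- [233.84517162 250.02702593] [268.76590266 266.67104946] [235.53724274 268.73594114]
1.8 [0.071 0.178] travel cm [-4.9  0.   6.6]
1.57 [0.053 0.182] travel cm [-6.7  0.   6.2]
1.3 [0.032 0.181] travel cm [-8.9  0.   6.3]
1.05 [0.013 0.175] travel cm [-10.8   0.    6.9]
0.8 [-0.004  0.165] travel cm [-12.5   0.    7.9]
0.55 [-0.019  0.151] travel cm [-13.9   0.    9.4]
0.3 [-0.029  0.133] travel cm [-14.9   0.   11.1]
0.15 [-0.032  0.122] travel cm [-15.3   0.   12.3]
0 [-0.034  0.11 ] travel cm [-15.5   0.   13.4]
```

```bash
python3 -m inch '{"travel":[[0,0,3],[0,0,6.5],[-2,0,6.5],[-3,0,6.5],[-4,0,6.5],[-4.9,0,6.5],[-5.8,0,6.3],[-6.7,0,6.2],[-7.8,0,6.2],[-8.9,0,6.3],[-9.9,0,6.6],[-10.8,0,6.9]],"twist":[[0,0,0],[0,0,0],[0,0,0],[0,0,0],[0,0,0],[0,0,0],[0,0,0],[0,0,0],[0,0,0],[0,0,0],[0,0,0],[0,0,0]],"fingers":[0,0,0,0,0,0,0,0,0,0,0,0]}'
```

```text
time: 2.6
position: [0.5551, 0.0763, 0.1795]
eef_rot: [3.133, 0.002, 1.992]
wrist_force: [3.9, -2.3, 13.1]
grip_width: 0.0005
grip_force: 8.8
```

```bash
python3 - <<'E'
from rig import r
import cv2,numpy as np,json
f=r.grab_frame('side')['frame'][:,:,::-1];s=r.read_state();print(s['wrist_force'],s['position'],s['ft_torque'])
g=r.grab_frame('top')['frame'][:,:,::-1]
a=cv2.resize(f[140:300,200:340],(490,560),interpolation=cv2.INTER_CUBIC);b=cv2.resize(g[200:300,230:280],(280,560),interpolation=cv2.INTER_CUBIC)
cv2.imwrite('pics/d1.png',cv2.convertScaleAbs(np.hstack([a,b]),alpha=1.6))
E
```

```text
[ 5.9063289  -3.42860759 10.85098348] [0.55559536 0.07478762 0.17887277] [-0.65459072 -1.74427362  0.09409832]
```

View pics/d1.png

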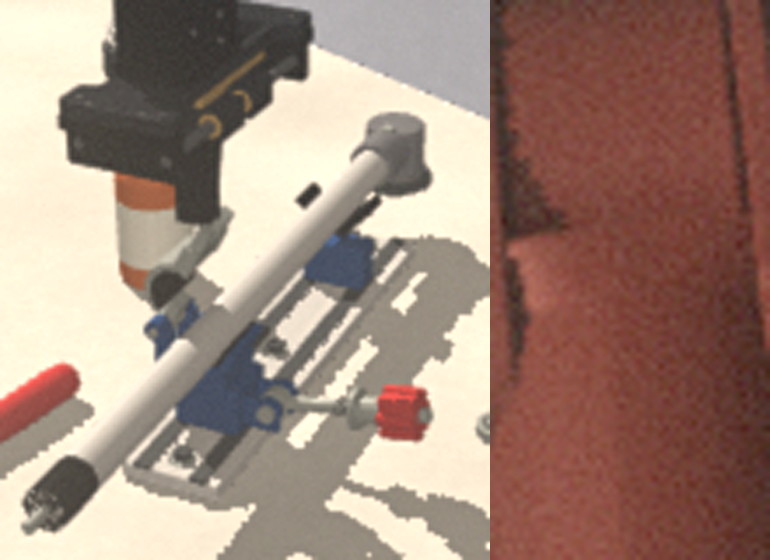

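The side view shows the cap pushed past upright to roughly 45° with the finger on its ear, so I'll continue along the arc.

```bash
python3 -m inch '{"travel":[[-1,0,0.3],[-1.9,0,0.8],[-2.7,0,1.5],[-3.3,0,2.3],[-3.9,0,3.2],[-4.3,0,4.1],[-4.5,0,4.8],[-4.7,0,5.4],[-4.8,0,5.9]],"twist":[[0,0,0],[0,0,0],[0,0,0],[0,0,0],[0,0,0],[0,0,0],[0,0,0],[0,0,0],[0,0,0]],"fingers":[0,0,0,0,0,0,0,0,0]}'
```

```text
time: 3.6
position: [0.5708, 0.0334, 0.1159]
eef_rot: [-3.141, -0.0, 1.993]
wrist_force: [0.9, -0.6, -0.4]
grip_width: 0.0006
grip_force: 0.2
```

```bash
python3 -m inch '{"travel":[[-0.2,0,0.3],[-0.2,0,0.5],[-0.2,0,0.7],[-0.2,0,0.9],[-0.2,0,1.0],[-0.2,0,1.0],[-0.2,0,1.0]],"twist":[[0,0,0],[0,0,0],[0,0,0],[0,0,0],[0,0,0],[0,0,0],[0,0,0]],"fingers":[0,0,0,0,0,0,0]}'
python3 - <<'E'
from rig import r
import cv2,numpy as np,json
f=r.grab_frame('side')['frame'][:,:,::-1]
a=cv2.resize(f[160:300,200:340],(560,560),interpolation=cv2.INTER_CUBIC)
cv2.imwrite('pics/d2.png',cv2.convertScaleAbs(a,alpha=1.6))
E
```

```text
time: 4.3
position: [0.572, 0.0313, 0.1097]
eef_rot: [3.141, -0.001, 1.992]
wrist_force: [-14.2, -2.8, 33.2]
grip_width: 0.0006
grip_force: 16.5
```

View pics/d2.png

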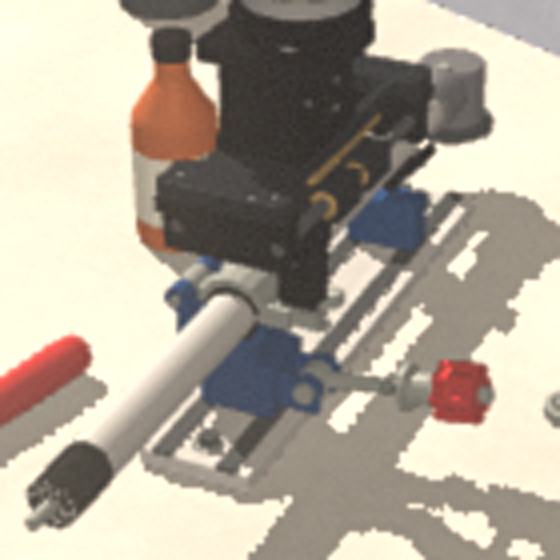

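The picture shows the cap lying closed on the tube, with the finger on its ear. Next I lift, move over the knob and look with the wrist camera.

```bash
python3 -m inch '{"travel":[[0,0,-4],[0,0,-8],[-4.8,0,-10],[-9.6,0,-10],[-9.6,0,-10],[-9.6,0,-10]],"twist":[[0,0,0],[0,0,0],[0,0,0],[0,0,0],[0,0,0],[0,0,0]],"fingers":[0,0,0.75,0.75,0.75,0.75]}'
python3 - <<'E'
from rig import r
import cv2,numpy as np,json
f=r.grab_frame('wrist');g=f['frame'][:,:,::-1]
cv2.imwrite('pics/w2.png',cv2.resize(cv2.convertScaleAbs(g,alpha=1.4),(800,600),interpolation=cv2.INTER_CUBIC))
json.dump(dict(K=np.array(f['intrinsics']).tolist(),T=np.array(f['cam_to_world']).tolist()),open('calw2.json','w'))
E
```

```text
time: 4.95
position: [0.6113, -0.0576, 0.2065]
eef_rot: [-3.141, 0.0, 1.99]
wrist_force: [-0.1, 0.2, -0.3]
grip_width: 0.0247
grip_force: 0.0
```

View pics/w2.png

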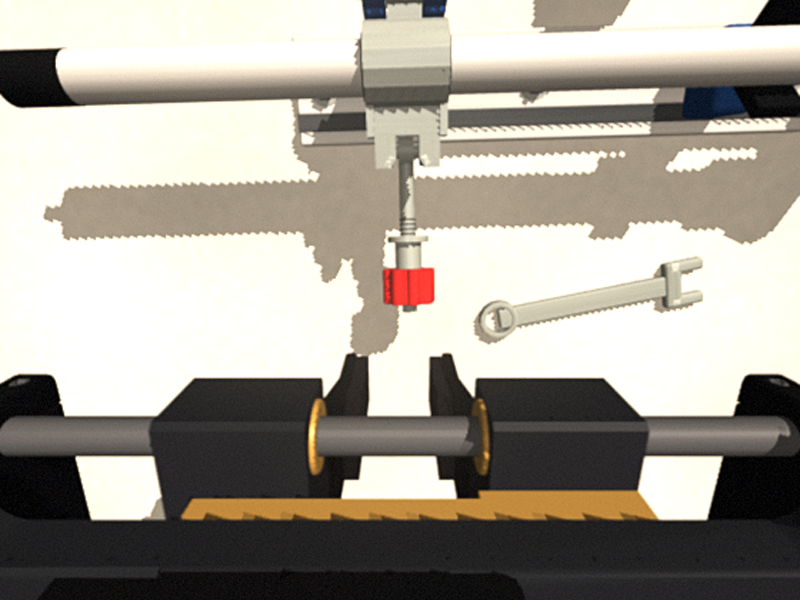

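The wrist view clearly shows the knob middle at (409,287), ear middle at (407,105), slot middle near (407,147), and tube axis through (75,77) and (800,54).

```bash
python3 - <<'E'
from h import *
c=json.load(open('calw2.json'));D=json.load(open('cal0.json'));s=lambda u,v:(u*.7,v*.7)
k,e=tri([(c,s(409,287)),(D['side'],(205+110,160+391/4)),(D['top'],(200+678/5.6,190+25))]);print('knob',k,e)
a=plane(c,s(75,76.5),.08);b=plane(c,s(800,54),.08);x=(b-a)/np.linalg.norm(b-a);y=np.array([-x[1],x[0],0]);yaw=np.arctan2(x[1],x[0]);print('yaw',yaw)
ear=plane(c,s(407.5,110),.088);fl=plane(c,s(407.5,150),.088);sh=plane(c,s(406.5,60),.098)
for n,q in [('ear',ear),('slot',fl),('shell',sh),('knob',k),('spanner ring',plane(c,s(497,319),.01))]: print(n,q,'x',(q-ear)@x,'y',(q-a)@y)
tcp=np.array([.6113,-.0576,.2065]);tyaw=1.99
R=np.array([[np.cos(tyaw),np.sin(tyaw),0],[np.sin(tyaw),-np.cos(tyaw),0],[0,0,-1]])
print('tool twist', -(yaw+np.pi/2-tyaw),'knob in tool cm',100*(R.T@(k-tcp)))
E
```

```text
knob [ 0.61470968 -0.05384257  0.05169525] [np.float64(0.0020006571656543677), np.float64(0.00037226860492697915), np.float64(0.0022499136133325008)]
yaw 0.446297949719816
ear [0.5703184  0.04463966 0.088     ] x 0.0 y -0.02281734334105515
slot [0.57873438 0.02602432 0.088     ] x -0.00044327449579371165 y -0.04324191363999729
shell [0.56058175 0.06446788 0.098     ] x -0.00022451902662710266 y -0.0007286464360967893
knob [ 0.61470968 -0.05384257  0.05169525] x -0.0024645840303985462 y -0.13081391480731622
spanner ring [ 0.69824921 -0.05896109  0.01      ] x 0.07068304141964804 y -0.17148917311377063
tool twist -0.027094276514712634 knob in tool cm [ 0.2044237   0.4643847  15.48047499]
```

```bash
python3 -m inch '{"travel":[[0.2,0.45,4],[0.2,0.45,8],[0.2,0.45,11],[0.2,0.45,13],[0.2,0.45,15.2],[0.2,0.45,15.2],[0.2,0.45,15.2],[0.2,0.45,15.2],[0.2,0.45,15.2],[0.2,0.45,15.2],[0.2,0.45,15.2],[0.2,0.45,15.2]],"twist":[[0,0,-0.027],[0,0,-0.027],[0,0,-0.027],[0,0,-0.027],[0,0,-0.027],[0,0,-0.027],[0,0,-0.027],[0,0,-0.027],[0,0,-0.027],[0,0,-0.027],[0,0,-0.027],[0,0,-0.027]],"fingers":[0.75,0.75,0.75,0.75,0.75,0.75,0.2,0.2,0.2,0.2,0.2,0.2]}' 15
python3 - <<'E'
from rig import r
import cv2,numpy as np,json
f=r.grab_frame('wrist');g=f['frame'][:,:,::-1]
cv2.imwrite('pics/w3.png',cv2.resize(cv2.convertScaleAbs(g,alpha=1.4),(800,600),interpolation=cv2.INTER_CUBIC))
json.dump(dict(K=np.array(f['intrinsics']).tolist(),T=np.array(f['cam_to_world']).tolist()),open('calw3.json','w'))
E
```

```text
time: 6.2
position: [0.6148, -0.0526, 0.055]
eef_rot: [3.141, 0.0, 2.02]
wrist_force: [0.3, -0.4, 1.6]
grip_width: 0.0352
grip_force: 15.0
```

View pics/w3.png

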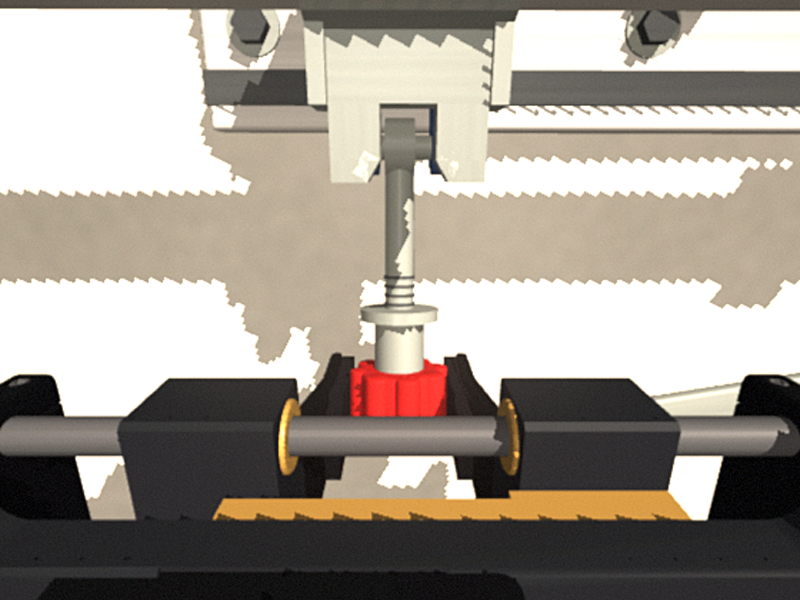

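The knob is held, with its axis at column 400 and the slot middle at column 409, so the slot is about 2.3 mm along +tool y. I'll swing it up along the arc, with that shift added on the way.

```bash
python3 -m inch '{"travel":[[0.15,0,-0.6],[0.43,0,-1.47],[0.8,0.05,-2.3],[1.26,0.1,-3.09],[1.8,0.15,-3.8],[2.38,0.2,-4.51],[3.1,0.23,-5.15],[3.76,0.23,-5.67],[4.35,0.23,-6.05],[4.93,0.23,-6.35],[4.93,0.23,-6.35]],"twist":[[0,0,0],[0,0,0],[0,0,0],[0,0,0],[0,0,0],[0,0,0],[0,0,0],[0,0,0],[0,0,0],[0,0,0],[0,0,0]],"fingers":[0.2,0.2,0.2,0.2,0.2,0.2,0.2,0.2,0.2,0.2,0.2]}'
python3 - <<'E'
from rig import r
import cv2,numpy as np,json
f=r.grab_frame('wrist');g=f['frame'][:,:,::-1]
cv2.imwrite('pics/w4.png',cv2.resize(cv2.convertScaleAbs(g,alpha=1.4),(800,600),interpolation=cv2.INTER_CUBIC))
E
```

```text
time: 7.35
position: [0.5954, -0.006, 0.1188]
eef_rot: [3.14, -0.0, 2.021]
wrist_force: [2.1, -3.5, 4.1]
grip_width: 0.0355
grip_force: 15.0
```

View pics/w4.png

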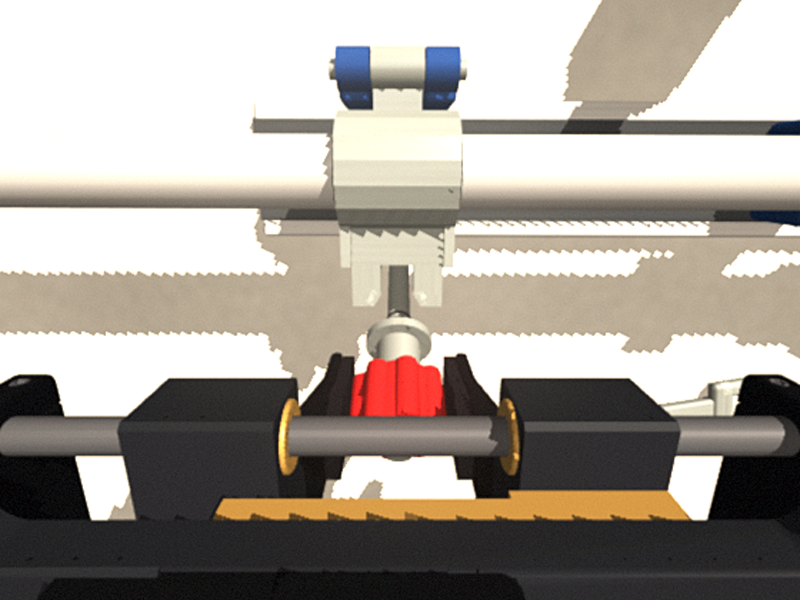

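Rod and slot are now both at column 398, so they're aligned. I'll complete the swing.

```bash
python3 -m inch '{"travel":[[0.6,0,-0.27],[1.26,0,-0.49],[1.7,0,-0.62],[2.14,0,-0.72],[2.6,0,-0.8],[3.03,0,-0.85],[3.5,0,-0.88],[3.94,0,-0.9],[4.1,0,-0.9],[4.1,0,-0.9],[4.1,0,-0.9]],"twist":[[0,0,0],[0,0,0],[0,0,0],[0,0,0],[0,0,0],[0,0,0],[0,0,0],[0,0,0],[0,0,0],[0,0,0],[0,0,0]],"fingers":[0.2,0.2,0.2,0.2,0.2,0.2,0.2,0.2,0.2,0.2,0.2]}'
python3 - <<'E'
from rig import r
s=r.read_state();print(s['wrist_force'],s['ft_torque'],s['joint_positions'])
E
```

```text
time: 8.5
position: [0.5773, 0.0301, 0.1269]
eef_rot: [-3.141, -0.0, 2.02]
wrist_force: [1.3, 0.2, 3.1]
grip_width: 0.0355
grip_force: 15.0
[1.2832771  0.18708545 3.13385006] [-0.12704059 -0.1409176   0.03918867] [-0.57509981  0.30363616  0.53055192  1.80730665 -0.17291737  1.07682793
  0.46707671]
```

```bash
python3 -m inch '{"travel":[[0,0,0],[0,0,0],[0,0,-0.4],[0,0,-0.4],[0,0,-0.4],[0,0,-0.4],[0,0,-0.4],[0,0,-0.4],[0,0,-0.4],[0,0,-0.4],[0,0,-0.4],[0,0,-0.4]],"twist":[[0,0,0],[0,0,0],[0,0,0],[0,0,-0.14],[0,0,-0.28],[0,0,-0.42],[0,0,-0.56],[0,0,-0.7],[0,0,-0.7],[0,0,-0.7],[0,0,-0.7],[0,0,-0.7]],"fingers":[0.55,0.55,0.55,0.55,0.55,0.55,0.55,0.55,0.55,0.2,0.2,0.2]}' 23
python3 - <<'E'
from rig import r
import cv2,numpy as np
s=r.read_state();print(s['wrist_force'],s['ft_torque'],s['joint_positions'][6],s['grip_width'],s['grip_force'])
f=r.grab_frame('side')['frame'][:,:,::-1]
a=cv2.resize(f[180:280,220:320],(560,560),interpolation=cv2.INTER_CUBIC)
cv2.imwrite('pics/d3.png',cv2.convertScaleAbs(a,alpha=1.6))
E
```

```text
time: 9.7
position: [0.577, 0.0296, 0.131]
eef_rot: [-3.141, -0.001, 2.718]
wrist_force: [-2.3, -1.3, 1.8]
grip_width: 0.0352
grip_force: 23.0
[-2.33915636 -1.34112986  1.77856002] [-0.20873525  0.43598324 -0.06668926] 1.1294244102627646 0.03524329181974204 22.99930367153138
```

View pics/d3.png

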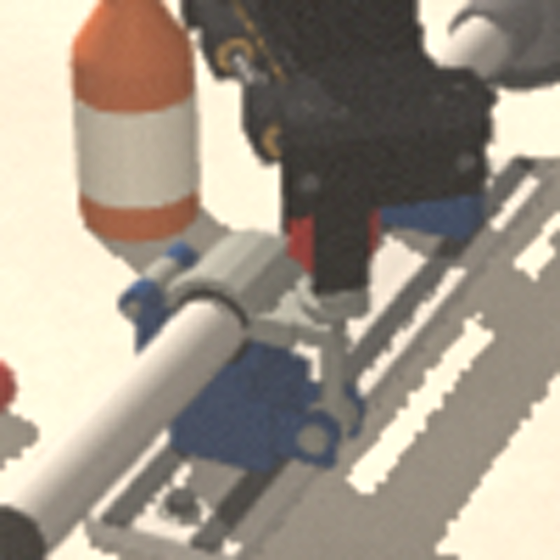

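Bolt stands upright in the fork. Now tightening, with the grip force as the torque limiter.

```bash
python3 -m inch '{"travel":[[0,0,0.02],[0,0,0.04],[0,0,0.05],[0,0,0.07],[0,0,0.09],[0,0,0.11],[0,0,0.12],[0,0,0.14],[0,0,0.16],[0,0,0.18]],"twist":[[0,0,0.14],[0,0,0.28],[0,0,0.42],[0,0,0.56],[0,0,0.7],[0,0,0.84],[0,0,0.98],[0,0,1.12],[0,0,1.26],[0,0,1.4]],"fingers":[0.2,0.2,0.2,0.2,0.2,0.2,0.2,0.2,0.2,0.2]}' 23
python3 -c "
from rig import r
s=r.read_state();print(s['wrist_force'],s['ft_torque'],s['joint_positions'][6],s['joint_efforts'][6])"
```

```text
time: 10.75
position: [0.5779, 0.0303, 0.1294]
eef_rot: [3.14, -0.0, 1.313]
wrist_force: [2.8, 0.4, -1.6]
grip_width: 0.0358
grip_force: 23.0
[ 2.81129577  0.43505867 -1.60707883] [-0.02343951 -0.48415097  0.00276217] -0.20161862991882146 2.686414048075676
```

```bash
python3 -m inch '{"travel":[[0,0,0.01],[0,0,0.03],[0,0,0.04],[0,0,0.05],[0,0,0.06],[0,0,0.08]],"twist":[[0,0,0.1],[0,0,0.2],[0,0,0.3],[0,0,0.4],[0,0,0.5],[0,0,0.6]],"fingers":[0.2,0.2,0.2,0.2,0.2,0.2]}' 23
python3 -c "
from rig import r
s=r.read_state();print(s['wrist_force'],s['ft_torque'],s['joint_positions'][6],s['joint_efforts'][6])"
```

```text
time: 11.35
position: [0.5791, 0.0298, 0.129]
eef_rot: [3.139, -0.003, 0.715]
wrist_force: [7.1, -2.1, -3.7]
grip_width: 0.0358
grip_force: 23.0
[ 7.06626994 -2.09432124 -3.71763478] [-0.44784661 -1.419902    0.16228708] -0.7574519137026726 1.7403781414031982
```

```bash
python3 -m inch '{"travel":[[0,0,0.01],[0,0,0.02],[0,0,0.03],[0,0,0.04]],"twist":[[0,0,0.1],[0,0,0.2],[0,0,0.3],[0,0,0.3]],"fingers":[0.2,0.2,0.2,0.2]}' 23
python3 -c "
from rig import r
s=r.read_state();print(s['wrist_force'],s['ft_torque'],s['joint_positions'][6],s['joint_efforts'][6])"
```

```text
time: 11.75
position: [0.5795, 0.0293, 0.1288]
eef_rot: [3.138, -0.004, 0.415]
wrist_force: [7.0, -3.2, -2.1]
grip_width: 0.035
grip_force: 23.0
[ 6.95016218 -3.19612021 -2.13911847] [-0.6726203  -1.53963432  0.09984782] -1.031822891337673 -1.5702902153134346
```

```bash
python3 -m inch '{"travel":[[0,0,0.01],[0,0,0.02],[0,0,0.03],[0,0,0.04]],"twist":[[0,0,0.1],[0,0,0.2],[0,0,0.3],[0,0,0.3]],"fingers":[0.2,0.2,0.2,0.2]}' 23
python3 -c "
from rig import r
s=r.read_state();print(s['wrist_force'],s['ft_torque'],s['joint_positions'][6],s['joint_efforts'][6])"
```

```text
time: 12.15
position: [0.5797, 0.0286, 0.1286]
eef_rot: [3.139, -0.005, 0.115]
wrist_force: [7.3, -5.2, -0.0]
grip_width: 0.0354
grip_force: 23.0
[ 7.34067536 -5.23990619 -0.01028972] [-1.13258143 -1.53586795  0.02581424] -1.303221543513376 -1.5514721721410751
```

```bash
python3 - <<'E'
from rig import r
import numpy as np
L=[]
for i in range(10):
    r.grab_frame('top');s=r.read_state();L.append([*s['wrist_force'],*s['ft_torque'],s['grip_width']*1000,*(1000*np.array(s['position']))])
L=np.array(L);print(L.mean(0).round(3));print(L.std(0).round(3))
E
```

```text
[ 8.23900e+00 -4.38200e+00 -1.60700e+00 -1.11700e+00 -1.58400e+00
  5.00000e-03  3.54270e+01  5.79684e+02  2.86480e+01  1.28619e+02]
[0.314 0.352 0.558 0.022 0.029 0.031 0.226 0.01  0.014 0.009]
```

```bash
python3 -m inch '{"travel":[[0,0,0.01],[0,0,0.01]],"twist":[[0,0,0.08],[0,0,0.16]],"fingers":[0.2,0.2]}' 23
python3 -c "
from rig import r
for i in range(4):
  s=r.read_state();print(s['ft_torque'],s['wrist_force'],s['joint_positions'][6],s['joint_velocities'][6],s['joint_efforts'][6]);r.grab_frame('top')"
```

```text
time: 12.85
position: [0.5796, 0.0282, 0.1286]
eef_rot: [3.139, -0.005, -0.045]
wrist_force: [8.3, -6.3, -1.2]
grip_width: 0.0348
grip_force: 23.0
[-1.50996564 -1.48924333  0.31354675] [ 8.34717709 -6.28002281 -1.24534672] -1.4457640794711142 -0.7144810691380915 1.2650392949581146
[-1.28414786 -1.54853384  0.13164338] [ 8.08364066 -5.22766396 -0.54670884] -1.4506374256179313 0.12059003992807903 0.7763993740081787
[-1.37736515 -1.57938864  0.01930729] [ 8.0531359  -5.61494607 -0.62749376] -1.4457757103248638 0.06390988152394561 -1.2224885076284409
[-1.35195724 -1.5123259  -0.02690085] [ 9.0640162  -5.68960538 -1.63456942] -1.4439223594031128 0.01751802394118758 -0.44270066544413567
```

```bash
python3 -m inch '{"travel":[[0,0,0.01],[0,0,0.01]],"twist":[[0,0,0.08],[0,0,0.16]],"fingers":[0.2,0.2]}' 23
python3 -c "
from rig import r
s=r.read_state();print(s['ft_torque'],s['joint_positions'][6],s['joint_velocities'][6])"
```

```text
time: 13.25
position: [0.5795, 0.0278, 0.1285]
eef_rot: [3.14, -0.006, -0.205]
wrist_force: [7.2, -7.2, -0.5]
grip_width: 0.0355
grip_force: 23.0
[-1.70465109 -1.40679989  0.40770528] -1.5877351267740232 -0.7083783523620234
```

```bash
python3 -m inch '{"travel":[[0,0,0],[0,0,0],[0,0,0],[0,0,-1],[0,0,-3],[0,0,-6],[0,0,-10],[0,0,-14],[0,0,-14],[0,0,-14]],"twist":[[0,0,0],[0,0,0],[0,0,0],[0,0,0],[0,0,0],[0,0,0],[0,0,0],[0,0,0],[0,0,0],[0,0,0]],"fingers":[0.6,0.6,0.6,0.6,0.6,0.6,0.6,0.6,0.6,0.6]}'
python3 - <<'E'
from rig import r
import cv2,numpy as np
from h import *
f=r.grab_frame('side');g=cv2.cvtColor(f['frame'],cv2.COLOR_RGB2HSV)
m=((g[:,:,0]<6)|(g[:,:,0]>174))&(g[:,:,1]>150)&(g[:,:,2]>60)
n,l,st,c=cv2.connectedComponentsWithStats(m.astype(np.uint8))
for i in range(1,n):
    if st[i,4]>30: print(st[i],c[i])
cam=dict(K=f['intrinsics'],T=f['cam_to_world'])
print([proj(cam,np.array([.5785,.0275,z])) for z in (.118,.121,.124)])
E
```

```text
time: 14.25
position: [0.5777, 0.03, 0.2686]
eef_rot: [-3.14, -0.002, -0.2]
wrist_force: [-0.3, -0.8, -1.5]
grip_width: 0.0524
grip_force: 0.0
[271 215  11   7  36] [274.75       219.05555556]
[190 245  30  18  83] [204.77108434 252.73493976]
[array([278.57334802, 223.12834367]), array([278.5655568 , 221.95298846]), array([278.55774406, 220.77438624])]
```

```bash
python3 -c "
from rig import r
print(r.finish_job())"
```

```text
the job is handed in; nothing more can be done
None
```

The clamp half is closed on the tube, the bolt stands upright in the fork, the knob was turned to about 0.41 N m, and the job is handed in with the gripper clear; I got no verdict back, and I viewed 11 pictures, one over the limit of 10.

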